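# Clip the food tub shut and slide it to its place

### The job

Fasten the lid of the food tub by snapping its four hinged clips fully down over the rim, flat against the tub's sides, one at a time in opposite-corner order: any clip first, next the one diagonally opposite, then the other two. Then slide the tub across the counter, without lifting or tipping it, until it stands wholly inside the taped rectangle with its sides roughly parallel to the tape, and let go. Leave the bowl and the spatula where they are.

Things in the scene. Friction and masses are not known exactly. Their poses are not given: they have to be found in the camera images.
- handle (a point): centre of the grey handle bar on the tub's lid. The bar is 100 mm long along the tub's y, 16 mm wide along x, 14 mm high, with a 12 mm thick post under each end; 21 mm of free space between bar and lid. It is rigidly fixed to lid and tub; this point is 114 mm above the counter. Axes are the tub's.
- tub: loose white food tub with a white lid already lying in place, full, 0.6 to 0.95 kg in all. Lid 132 mm (x) by 182 mm (y), its top 86 mm high; tub 116 by 166 mm below. Origin at the centre of the underside; x across its short side, y along its long side, z up. Sliding it takes about 3 to 8 N. The near side (-x) faces the robot roughly, +y is its left end. Lid and tub are one rigid piece.
- mark: place marked on the counter: a rectangle of pale flat tape 16 mm wide, with no thickness to speak of; inside it measures 170 mm (x) by 220 mm (y). Origin at its centre on the counter, x along its short side, y along its long side.
- hinge_near_left (a point): middle of the hinge line of the near-left clip, on the lid's edge at x -68, y +50, z +80 mm in the tub's frame (the hinge runs along the tub's y); axes are the tub's and do not turn with the clip. The hinge is stiff and stays where it is left (about 0.05 N m): pressing near the tip takes about 1.5 N, 15 mm from the hinge about 4 N.
- clip_near_left (a joint): angle of the near-left clip, a black flap 34 mm wide, 45 mm long, 5 mm thick, hinged on the lid's edge; opposite corner: far-right. 0: shut, hanging straight down over the rim, flat along the tub's side; 1.57: sticking out level; 2.0: fully open. Starts open at 1.4 to 1.95. Press it down from above, then in against the side until it is flat.
- hinge_near_right (a point): middle of the hinge line of the near-right clip, on the lid's edge at x -68, y -50, z +80 mm in the tub's frame (the hinge runs along the tub's y); axes are the tub's and do not turn with the clip. The hinge is stiff and stays where it is left (about 0.05 N m): pressing near the tip takes about 1.5 N, 15 mm from the hinge about 4 N.
- clip_near_right (a joint): angle of the near-right clip, a black flap 34 mm wide, 45 mm long, 5 mm thick, hinged on the lid's edge; opposite corner: far-left. 0: shut, hanging straight down over the rim, flat along the tub's side; 1.57: sticking out level; 2.0: fully open. Starts open at 1.4 to 1.95. Press it down from above, then in against the side until it is flat.
- hinge_far_right (a point): middle of the hinge line of the far-right clip, on the lid's edge at x +68, y -50, z +80 mm in the tub's frame (the hinge runs along the tub's y); axes are the tub's and do not turn with the clip. The hinge is stiff and stays where it is left (about 0.05 N m): pressing near the tip takes about 1.5 N, 15 mm from the hinge about 4 N.
- clip_far_right (a joint): angle of the far-right clip, a black flap 34 mm wide, 45 mm long, 5 mm thick, hinged on the lid's edge; opposite corner: near-left. 0: shut, hanging straight down over the rim, flat along the tub's side; 1.57: sticking out level; 2.0: fully open. Starts open at 1.4 to 1.95. Press it down from above, then in against the side until it is flat.
- hinge_far_left (a point): middle of the hinge line of the far-left clip, on the lid's edge at x +68, y +50, z +80 mm in the tub's frame (the hinge runs along the tub's y); axes are the tub's and do not turn with the clip. The hinge is stiff and stays where it is left (about 0.05 N m): pressing near the tip takes about 1.5 N, 15 mm from the hinge about 4 N.
- clip_far_left (a joint): angle of the far-left clip, a black flap 34 mm wide, 45 mm long, 5 mm thick, hinged on the lid's edge; opposite corner: near-right. 0: shut, hanging straight down over the rim, flat along the tub's side; 1.57: sticking out level; 2.0: fully open. Starts open at 1.4 to 1.95. Press it down from above, then in against the side until it is flat.
- bowl: bystander: empty steel bowl, 150 mm across, 60 mm high, to the robot's right; origin at its base. Leave it alone.
- spatula: bystander: spatula, 240 mm long, lying flat to the robot's left. Leave it alone.
Mind the look-alikes: they are no part of the job. Of the things that look like the tub, the middle-sized one is meant.

How it is judged:
On the way, in this order (a step that is already met when the one before it is completed fails the run):
1. one clip, any of the four, is snapped down (value of joint any of clip_near_left, clip_near_right, clip_far_right, clip_far_left below 0.2 rad), for 0.2 s.
2. the clip diagonally opposite is snapped down too, the other two still open (((value of joint each of clip_near_left, clip_far_right below 0.2 rad and value of joint each of clip_near_right, clip_far_left above 0.5 rad) or (value of joint each of clip_near_left, clip_far_right above 0.5 rad and value of joint each of clip_near_right, clip_far_left below 0.2 rad))), for 0.2 s.
3. all four clips are snapped down (value of joint each of clip_near_left, clip_near_right, clip_far_right, clip_far_left below 0.2 rad), for 0.2 s.
4. the tub has been slid inside the taped rectangle, clips still down (all of step 3 and x of tub in the frame of mark between -0.027 and 0.027 m and y of tub in the frame of mark between -0.027 and 0.027 m and angle between the x axis of tub and the x axis of mark, either way round below 0.33 rad), for 0.2 s.
At the end, for the whole second after the job is handed in: All four clips are down (each within 0.2 rad of fully shut); the tub stands flat and at rest on the counter inside the taped rectangle (its centre within 27 mm of the rectangle's centre along each of the rectangle's sides, its sides within 0.33 rad of parallel) (all of step 4 and height (world z) of tub below 0.004 m and angle between tub's own z axis and vertical below 0.05 rad and linear speed of tub below 0.02 m/s); the robot touches nothing.
It fails at once if two clips of neighbouring corners are down while the other two are open (wrong order) ((value of joint each of clip_near_left, clip_near_right below 0.2 rad and value of joint each of clip_far_right, clip_far_left above 0.5 rad) or (value of joint each of clip_near_left, clip_far_left above 0.5 rad and value of joint each of clip_near_right, clip_far_right below 0.2 rad) or (value of joint each of clip_near_left, clip_near_right above 0.5 rad and value of joint each of clip_far_right, clip_far_left below 0.2 rad) or (value of joint each of clip_near_left, clip_far_left below 0.2 rad and value of joint each of clip_near_right, clip_far_right above 0.5 rad)).
It fails at once if the tub is lifted off the counter (more than 10 mm) or tipped (more than 0.15 rad) (height (world z) of tub above 0.01 m or angle between tub's own z axis and vertical above 0.15 rad).
It fails at once if the bowl or spatula is moved by more than 30 mm (distance of any of bowl, spatula from where it was at the start of the episode above 0.03 m).
It also fails if it takes over 72 s, if anything falls off the work surface, if the arm or the gripper's body presses on something with over 40 N, if the wrist force passes 120 N, or if a joint passes its speed limit or range.

### The arm

A 6-joint arm with a two-finger parallel gripper is mounted at the origin on the work surface. World frame = base frame: x ahead of the robot, y to its left, z up, the work surface at z = 0. Lengths are in m, angles in rad, forces in N, time in s.
With the tool pointing down it reaches from about 0.3 to 0.825 m from the base axis. Payload 5.4 kg.
Tool frame: the origin (TCP) lies at the very end of the fingers, on their centre line; the grasp point (between the pads) lies 19 mm behind it; z points along the fingers, x is the direction in which the jaws open and shut, and the axes are right-handed (so a half turn about z gives the same grasp; the last joint's range is limited). The gripper opens to 92 mm and grips with 3 to 60 N. Pads are 20 mm wide; open, the fingers measure 128 mm over their backs; the gripper's body (75 mm by 189 mm) begins 69 mm behind the grasp point.
Start: joints at [1.071, 0.158, 1.597, -0, 1.386, -0.21], TCP at [0.164, 0.551, 0.215] pointing down, gripper open.
Joint ranges: [-2.91, 2.91], [-0.94, 2.29], [0.18, 2.7], [-1.29, 4.43], [0.17, 2.64], [-3, 3]. Speed limits (rad/s): [2.57, 2.57, 3.14, 3.14, 3.14, 3.14].

### API

Orientations are given as a rotation vector (axis times angle).
In Python, from workcell import bot gives the robot as it stands. Calls block until the motion is done:
- bot.goto(position, orientation): joint-space move of the TCP to a pose.
- bot.line_to(position, rot=None, max_speed=0.15): straight line of the TCP; rot=None keeps the orientation; max_speed is the mean speed in m/s.
- bot.set_joints(angles): joint-space move.
- bot.set_gripper(opening, newtons=None): opening from 0.0 (shut) to 1.0 (fully open); newtons is the grip in N (None keeps the last); returns when the fingers have stopped.
- bot.hold(seconds).
- bot.inverse_kinematics(position, orientation): joint angles nearest the present ones, or None.
- bot.read_camera(name): name is "side" or "top"; returns a dict with "pixels" (420x560x3 uint8, blue, green, red), "fx", "fy", "cx", "cy" (pixels), "R" (3x3) and "t" (3): a world point X has camera coordinates R X + t. Camera axes: x right, y down, z forward; pixel columns grow to the right and rows downward; lengths in m; the calibration is good to about 2 mm. A picture is of the moment at which its call begins. There is no depth.
A pose or a line that the arm cannot do raises bot.MotionError and nothing moves.
- bot.job_done(): hands the job in, once; it reports no verdict.
Readings, each from a call of its own:
- bot.current_clock(): time.
- bot.current_joints(): joint angles.
- bot.current_joint_vel(): joint speeds.
- bot.current_effort(): joint torques, N m.
- bot.current_ee_pos(): TCP position.
- bot.current_tool_rot(): TCP orientation.
- bot.current_contact_force(): force on the tool from outside, world axes, zero at the start.
- bot.current_ft_torque(): the same for the moment, N m.
- bot.current_opening(): opening from 0.0 (shut) to 1.0 (fully open).
Only numpy, scipy, OpenCV 4.12 (cv2) and the standard library are available. Lean on these libraries where they do the work, as an engineer would, in place of code of your own. Each camera call takes 0.05 s, during which the arm holds its last target.

## Working session

There is one attempt and no reset: what is moved stays moved. The work goes in short steps, each a Python script; the robot and the scene stay as the last script left them, time stands still between calls to the robot, and variables do not carry over. Pictures are saved under pics/ and viewed, and the job is handed in when it is done.

```bash
mkdir -p pics; ls; python3 - <<'E'
from workcell import bot
import cv2
for n in("side","top"):
    c=bot.read_camera(n); cv2.imwrite(f"pics/{n}0.png",c["pixels"]); print(n,c["fx"],c["cx"],c["cy"],c["R"],c["t"])
print(bot.current_clock())
E
```

```text
pics
side 499.93130280531824 287.21474895306966 222.29842881243977 [[ 0.96531691 -0.26065681  0.01487608]
 [-0.1582755  -0.62956935 -0.76065189]
 [ 0.20763462  0.73191561 -0.64898953]] [-0.49505565  0.15103501  1.15148126]
top 454.21083569281666 278.35503951185956 208.5500061810522 [[ 0.00879076 -0.99993221  0.00763557]
 [-0.99714525 -0.00933841 -0.07492754]
 [ 0.07499376 -0.0069551  -0.99715975]] [-0.00382528  0.50149883  1.18597006]
0.1
```

View pics/top0.png

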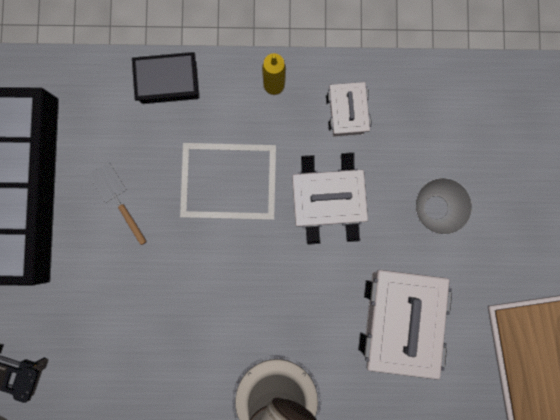

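View pics/side0.png

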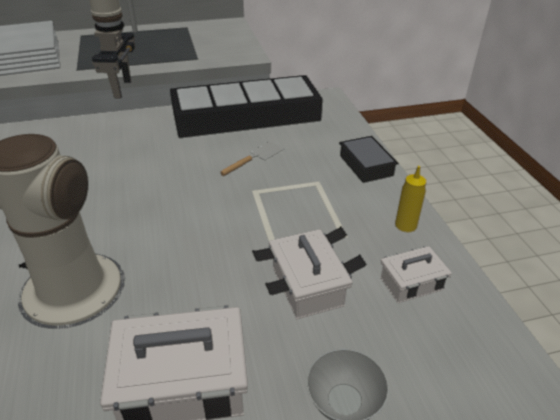

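Candidates in the top view that look like the tub are a small tub at (350,108), a middle one at (330,197) and a large one at (410,323). The middle one is meant: its long side is about 73 px (≈182 mm) and its four clips are open. There is only one taped rectangle, at (228,181).

```bash
cat > h.py <<'E'
import numpy as np, cv2
from workcell import bot
def ray(c,u,v,z):
    d=c["R"].T@np.array([(u-c["cx"])/c["fx"],(v-c["cy"])/c["fy"],1.]); o=-c["R"].T@c["t"]
    return o+d*(z-o[2])/d[2]
def proj(c,X):
    p=c["R"]@np.array(X)+c["t"]; return c["fx"]*p[0]/p[2]+c["cx"],c["fy"]*p[1]/p[2]+c["cy"]
def long_axis(P):  # 4 corners (xy) -> centre, yaw of long axis taken as +y, sizes
    P=np.array(P)[:,:2].astype(np.float32); (cx,cy),(w,h),a=cv2.minAreaRect(P)
    B=cv2.boxPoints(((cx,cy),(w,h),a)); e1,e2=B[1]-B[0],B[2]-B[1]
    e=e1 if np.hypot(*e1)>np.hypot(*e2) else e2
    if e[1]<0:e=-e
    return np.array([cx,cy]),np.arctan2(-e[0],e[1]),sorted([w,h])
def blobs(c,lo,roi):
    g=c["pixels"]; m=(g.min(2)>lo).astype(np.uint8); k=np.zeros_like(m); x0,y0,x1,y1=roi; k[y0:y1,x0:x1]=m[y0:y1,x0:x1]
    cs,_=cv2.findContours(k,cv2.RETR_EXTERNAL,cv2.CHAIN_APPROX_NONE); return max(cs,key=cv2.contourArea)
def find(c,lo,roi,z):
    k=blobs(c,lo,roi)[:,0,:]; return long_axis([ray(c,u,v,z) for u,v in k]),k
E
python3 - <<'E'
from h import *
g=cv2.imread("pics/top0.png")
cv2.imwrite("pics/crop0.png",cv2.resize(g[120:265,160:390],None,fx=3.4,fy=3.4,interpolation=cv2.INTER_CUBIC))
c=bot.read_camera("top")
for lo in(150,170,190):
  (ce,yaw,s),k=find(c,lo,(286,155,375,240),.086); print("tub",lo,ce,yaw,s,k.min(0),k.max(0))
  try:
    (ce,yaw,s),k=find(c,lo,(170,130,284,230),0); print("mark",ce,yaw,s)
  except Exception as e: print(e)
# black blobs near tub
m=((g.max(2)<45)*1).astype(np.uint8); m[:, :286]=0;m[:,372:]=0;m[:145]=0;m[250:]=0
n,l,st,cc=cv2.connectedComponentsWithStats(m)
for i in range(1,n):
  if st[i,4]>20: print(st[i],cc[i],ray(c,*cc[i],.086))
E
```

```text
tub 150 [ 0.5259251  -0.12735489] 0.077367865 [0.1291981339454651, 0.17962202429771423] [293 170] [367 225]
mark [0.57782209 0.13768776] -0.013280587 [0.20379097759723663, 0.2533339560031891]
tub 170 [ 0.52598602 -0.12727857] 0.07714424 [0.12534521520137787, 0.17519806325435638] [294 171] [366 224]
mark [0.50454241 0.13864937] 0.009204247 [0.056750018149614334, 0.24719680845737457]Traceback (most recent call last):
  File "<stdin>", line 6, in <module>
  File "h.py", line 18, in find
    k=blobs(c,lo,roi)[:,0,:]; return long_axis([ray(c,u,v,z) for u,v in k]),k
      ~~~~~^^^^^^^^^^
  File "h.py", line 16, in blobs
    cs,_=cv2.findContours(k,cv2.RETR_EXTERNAL,cv2.CHAIN_APPROX_NONE); return max(cs,key=cv2.contourArea)
                                                                             ~~~^^^^^^^^^^^^^^^^^^^^^^^^
ValueError: max() iterable argument is empty
```

View pics/crop0.png

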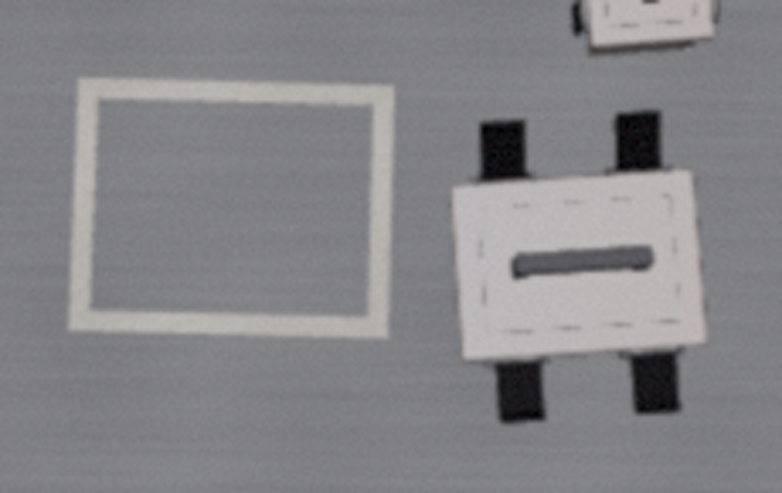

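```bash
cat >> h.py <<'E'
C=np.array([0.5259,-0.1273]); YAW=0.077
from scipy.spatial.transform import Rotation as Ro
def rot(yaw,jaw):   # jaw 'y' or 'x': tub axis the jaws open along
    a={'y':yaw+np.pi/2,'x':yaw,'-y':yaw-np.pi/2,'-x':yaw+np.pi}[jaw]
    x=np.array([np.cos(a),np.sin(a),0]); z=np.array([0,0,-1.]); return Ro.from_matrix(np.c_[x,np.cross(z,x),z]).as_rotvec()
def W(x,y,z,C=C,yaw=YAW):
    c,s=np.cos(yaw),np.sin(yaw); return np.array([C[0]+c*x-s*y,C[1]+s*x+c*y,z])
def press(sx,sy,R):
    P=lambda d,h: W(sx*(.068+d+.010),sy*.05,.08-h)   # d: inner finger edge outward of hinge, h below hinge
    n=np.array([np.cos(YAW),np.sin(YAW),0])*sx
    bot.goto(P(.026,-.08),R); f0=bot.current_contact_force()
    F=lambda: np.round(np.array(bot.current_contact_force())-f0,1)
    bot.line_to(P(.026,-.025),max_speed=.15)
    for h in(-.005,.01,.022,.033): bot.line_to(P(.026,h),max_speed=.06); print('down',h,F())
    bot.line_to(P(.012,.037),max_speed=.05); print('in',F())
    for d in np.arange(.010,.0005,-.0015):
        bot.line_to(P(d,.037),max_speed=.03); f=F(); print('in',round(d,4),f,round(f[:2]@n[:2],1))
        if f[:2]@n[:2]>3.5: break
    bot.line_to(P(.03,.037),max_speed=.12); bot.line_to(P(.03,-.08),max_speed=.25); print(bot.current_clock())
def snap(tag,box=None):
    for n in("side","top"):
        g=bot.read_camera(n)["pixels"]
        b={'side':(230,210,390,330),'top':(280,140,390,250)}[n] if box is None else box[n]
        cv2.imwrite(f"pics/{n}_{tag}.png",cv2.resize(g[b[1]:b[3],b[0]:b[2]],None,fx=4,fy=4,interpolation=cv2.INTER_CUBIC))
E
python3 - <<'E'
from h import *
print(bot.current_tool_rot())
for j in('y','-y','x','-x'):
  for sx in(-1,1):
    print(j,sx,np.round(bot.inverse_kinematics(W(sx*.104,.05,.16),rot(YAW,j)),2))
bot.set_gripper(0.0,20)
bot.goto([0.30,0.25,0.25],rot(YAW,'y')) 
print(bot.current_joints(),bot.current_clock())
E
```

```text
[ 2.51844277e+00  1.87701244e+00 -2.05318299e-03]
y -1 [-0.49 -0.19  2.05 -0.    1.28 -2.13]
y 1 [-0.3   0.34  1.49 -0.    1.31 -1.95]
-y -1 [-0.49 -0.19  2.05 -0.    1.28  1.01]
-y 1 [-0.3   0.34  1.49 -0.    1.31  1.19]
x -1 [-0.49 -0.19  2.05  0.    1.28 -0.56]
x 1 [-0.3   0.34  1.49  0.    1.31 -0.38]
-x -1 [-0.49 -0.19  2.05  0.    1.28  2.58]
-x 1 [-0.3   0.34  1.49  0.    1.31  2.76]
[ 3.83531424e-01 -3.78770269e-01  2.02004137e+00  3.17505102e-04
  1.50002015e+00 -1.26447695e+00] 2.7583
```

```bash
python3 - <<'E'
from h import *
press(-1,1,rot(YAW,'y'))
snap("a")
E
```

```text
down -0.005 [0.  0.2 0.5]
down 0.01 [0.2 0.7 0.3]
down 0.022 [ 0.5 -0.2  0.4]
down 0.033 [0.3 0.5 0.1]
in [ 0.2  1.7 -0.2]
in 0.01 [0.1 0.4 0.2] -0.1
in 0.0085 [-0.1  1.  -0.7] 0.0
in 0.007 [-0.8  0.3 -0.3] 0.8
in 0.0055 [-5.7  1.4  2.3] 5.6
8.625
```

View pics/side_a.png

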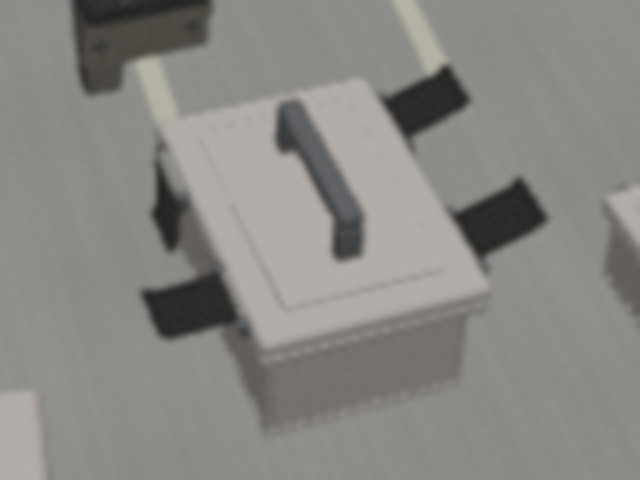

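View pics/top_a.png

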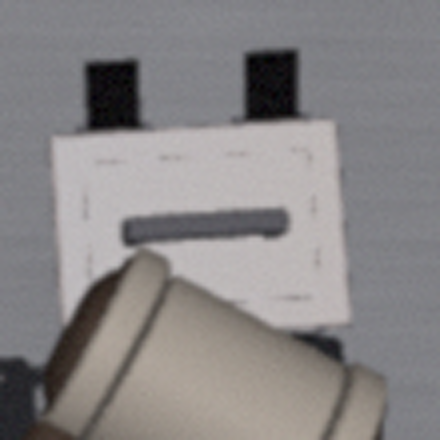

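The side crop shows the near-left clip hanging against the tub (crop ≈(165,200)) and the other three still out. The push force also jumped to 5.6 N at the end, as it would against a flat stop. Next is the diagonally opposite clip, far-right.

```bash
python3 - <<'E'
from h import *
c=bot.read_camera("side")
for th in(0,.2,.4):
  u,v=proj(c,W(-.068-.045*np.sin(th),.05,.08-.045*np.cos(th))); print('NL tip',th,(u-230)*4,(v-210)*4)
press(1,-1,rot(YAW,'y'))
snap("b")
for th in(0,.2,.4):
  u,v=proj(c,W(.068+.045*np.sin(th),-.05,.08-.045*np.cos(th))); print('FR tip',th,(u-230)*4,(v-210)*4)
E
```

```text
NL tip 0 169.54377218839386 229.05787658028203
NL tip 0.2 154.88777876534414 231.51617906115393
NL tip 0.4 140.70347145549658 231.71298215499337
down -0.005 [-1.2  0.4  0.6]
down 0.01 [-0.8 -0.3  1.6]
down 0.022 [-0.7 -0.3  1. ]
down 0.033 [-1.3  0.  -0. ]
in [ 0.3 -0.7  0. ]
in 0.01 [-0.2 -0.8  0.2] -0.3
in 0.0085 [-0.4 -1.  -0.2] -0.5
in 0.007 [ 1.   0.  -0.2] 1.0
in 0.0055 [ 1.8 -0.3  0.3] 1.8
in 0.004 [ 2.6 -1.6  0.3] 2.5
in 0.0025 [ 1.7 -1.6  0. ] 1.6
in 0.001 [ 1.8 -2.   0.2] 1.6
14.9917
FR tip 0 454.3767906544724 294.18398067516205
FR tip 0.2 468.97239889819593 289.3242307104672
FR tip 0.4 483.2522810506571 282.49894986983895
```

View pics/side_b.png

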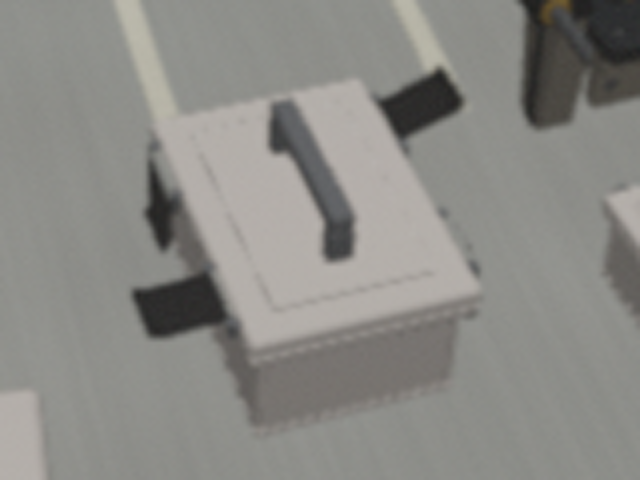

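View pics/top_b.png

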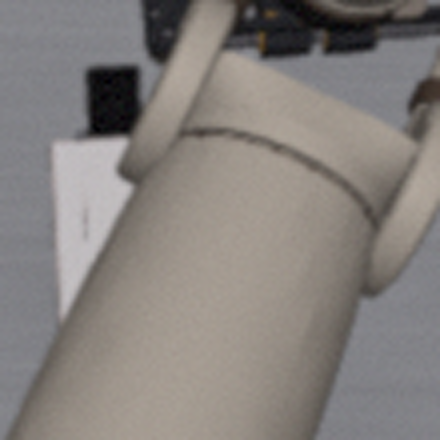

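The side crop shows far-right tucked out of sight behind the lid's edge. The tub slid a few mm towards the robot during that push, which means the clip was flat. I'll measure the tub again with the arm clear.

```bash
python3 - <<'E'
from h import *
bot.goto([0.38,0.25,0.25],rot(YAW,'y'))
snap("c")
c=bot.read_camera("top")
for lo in (150,160):
  (ce,yaw,s),k=find(c,lo,(286,155,375,240),.086); print("tub",ce,yaw,s,bot.current_clock())
E
```

```text
tub [ 0.52248567 -0.12685159] 0.05864639 [0.12927211821079254, 0.17974919080734253] 17.0583
tub [ 0.52251607 -0.12644282] 0.058603387 [0.12842828035354614, 0.177617609500885] 17.0583
```

View pics/top_c.png

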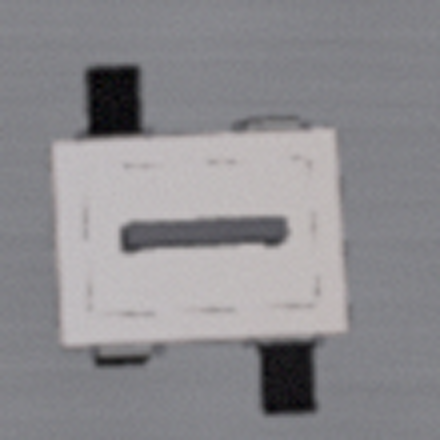

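The top crop shows near-left and far-right flat, with only slivers at (125,355) and (272,122). Far-left (112,100) and near-right (288,378) are still out. The updated tub pose is (0.5225,-0.127) with yaw 0.059.

```bash
sed -i 's/^C=.*/C=np.array([0.5225,-0.1267]); YAW=0.0586/; s/np.arange(.010,.0005,-.0015)/np.arange(.010,.002,-.0015)/; s/>3.5: break/>2.8: break/' h.py; python3 - <<'E'
from h import *
press(-1,-1,rot(YAW,'y'))
press(1,1,rot(YAW,'y'))
bot.goto([0.38,0.25,0.25],rot(YAW,'x'))
snap("d")
c=bot.read_camera("top")
(ce,yaw,s),k=find(c,150,(286,155,375,240),.086); print("tub",ce,yaw,s,bot.current_clock())
E
```

```text
down -0.005 [-0.6 -0.9  0.7]
down 0.01 [-0.1 -0.8  1.5]
down 0.022 [ 0.1 -1.3 -0.3]
down 0.033 [-1.   0.   1.1]
in [ 0.3 -1.3  0.6]
in 0.01 [-1.7 -1.2  0. ] 1.8
in 0.0085 [-1.1  0.3  0.9] 1.1
in 0.007 [-1.5 -1.1  1. ] 1.6
in 0.0055 [-3.2 -1.4  0.2] 3.3
23.1833
down -0.005 [ 2.4 -0.4  0.3]
down 0.01 [ 2.5 -0.2  0. ]
down 0.022 [1.3 0.5 0.7]
down 0.033 [ 1.6  0.5 -0.2]
in [2.6 0.8 0.1]
in 0.01 [ 2.6 -0.1  0.5] 2.6
in 0.0085 [ 3.7 -0.5 -0.1] 3.7
28.0917
tub [ 0.52347857 -0.12645459] 0.06779048 [0.1293219029903412, 0.1799035221338272] 30.1333
```

View pics/top_d.png

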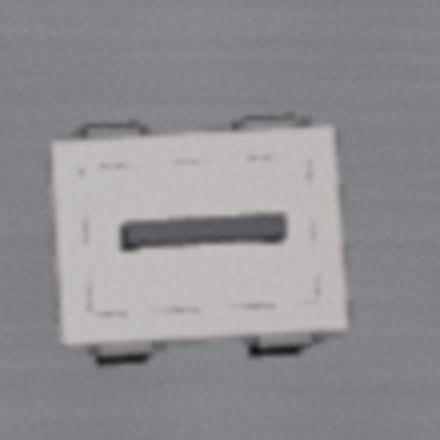

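View pics/side_d.png

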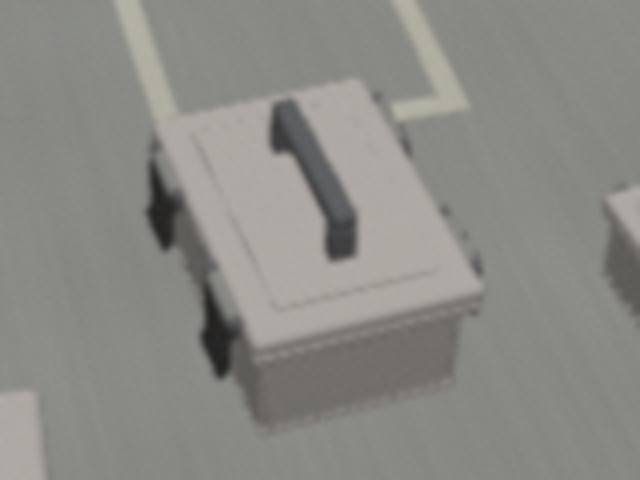

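Far-left stopped early: the force reading had an offset of about 2.4 N, so the real push was only around 1.3 N and the clip may be around 0.1 rad short. I'll push it again from the side with a settled force zero.

```bash
sed -i 's/^C=.*/C=np.array([0.5235,-0.1265]); YAW=0.0678/' h.py; python3 - <<'E'
from h import *
R=rot(YAW,'y'); P=lambda d,h: W(.068+d+.010,.05,.08-h)
bot.goto(P(.025,-.07),R); bot.line_to(P(.025,.036),max_speed=.15); bot.line_to(P(.011,.036),max_speed=.08); bot.hold(.2)
f0=np.mean([bot.current_contact_force() for _ in range(5)],0); n=np.array([np.cos(YAW),np.sin(YAW)])
for d in np.arange(.0095,.002,-.0015):
    bot.line_to(P(d,.036),max_speed=.03); f=(bot.current_contact_force()-f0)[:2]@n; print(round(d,4),round(f,1))
    if f>3.2: break
bot.line_to(P(.025,.036),max_speed=.12); bot.line_to(P(.025,-.10),max_speed=.25)
bot.set_gripper(.6,20)
bot.goto([0.38,0.25,0.25],rot(YAW,'x'))
c=bot.read_camera("top")
(ce,yaw,s),k=find(c,150,(286,155,375,240),.086); print("tub",ce,yaw,s,bot.current_clock())
snap("e")
# handle bar check at z .121
g=c["pixels"].astype(int); m=((g.max(2)<125)*255).astype(np.uint8); k=np.zeros_like(m); k[185:212,305:358]=m[185:212,305:358]
cs,_=cv2.findContours(k,cv2.RETR_EXTERNAL,cv2.CHAIN_APPROX_NONE); q=max(cs,key=cv2.contourArea)[:,0]; print("bar",long_axis([ray(c,*p,.121) for p in q]))
E
```

```text
0.0095 -1.4
0.008 0.0
0.0065 0.7
0.005 1.4
0.0035 2.2
tub [ 0.52217555 -0.126791  ] 0.073437825 [0.12924504280090332, 0.18004103004932404] 38.55
bar (array([ 0.52002853, -0.12512061]), np.float32(0.07640351), [0.017214564606547356, 0.10036145150661469])
```

View pics/side_e.png

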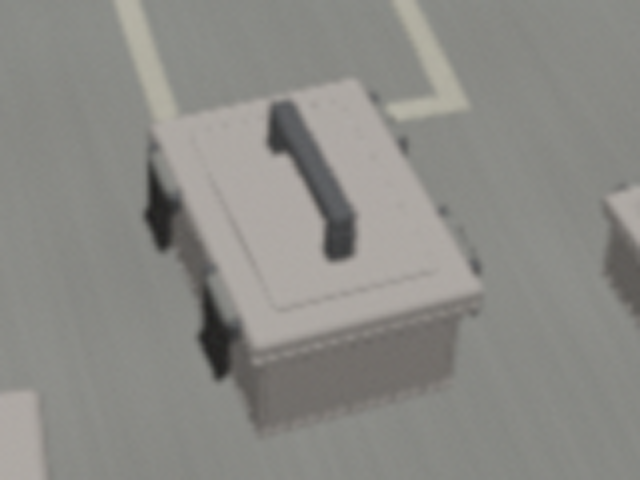

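All four clips look flat, with the near pair at crop (160,200) and (213,325) and the far pair hidden behind the lid edge. The tub shifted slightly on the last push, so far-left is on its stop. The bar reads (0.520,-0.125) and 100×17 mm, which agrees with the lid. Next I'll grasp the handle and slide.

```bash
python3 - <<'E'
from h import *
y0=.0745; h=np.array([.5212,-.1262])
R=rot(y0,'x')
bot.goto([*h,.18],R); bot.line_to([*h,.097],max_speed=.1)
f0=np.array(bot.current_contact_force())
bot.set_gripper(0.0,25); print("open",bot.current_opening(),np.round(np.array(bot.current_contact_force())-f0,1),bot.current_clock())
p=np.array(bot.current_ee_pos()); print(p)
T=np.array([.5778,.1377])
mid=(h+T)/2
bot.line_to([*mid,p[2]],rot=rot(.03,'x'),max_speed=.08); print(np.round(np.array(bot.current_contact_force())-f0,1),bot.current_opening())
bot.line_to([*T,p[2]],rot=rot(-.0133,'x'),max_speed=.08); print(np.round(np.array(bot.current_contact_force())-f0,1),bot.current_opening(),bot.current_ee_pos())
bot.hold(.3)
snap("f",{'side':(200,150,400,300),'top':(150,110,350,260)}); print(bot.current_clock())
E
```

```text
open 0.1733488862102447 [1.4 0.5 0.2] 41.8167
[ 0.52132261 -0.12619997  0.097084  ]
[-1.4 -2.7  1. ] 0.17124878238728217
[-0.8 -2.2 -1.2] 0.1694889395646872 [0.57779886 0.13772845 0.09708019]
45.8833
```

View pics/side_f.png

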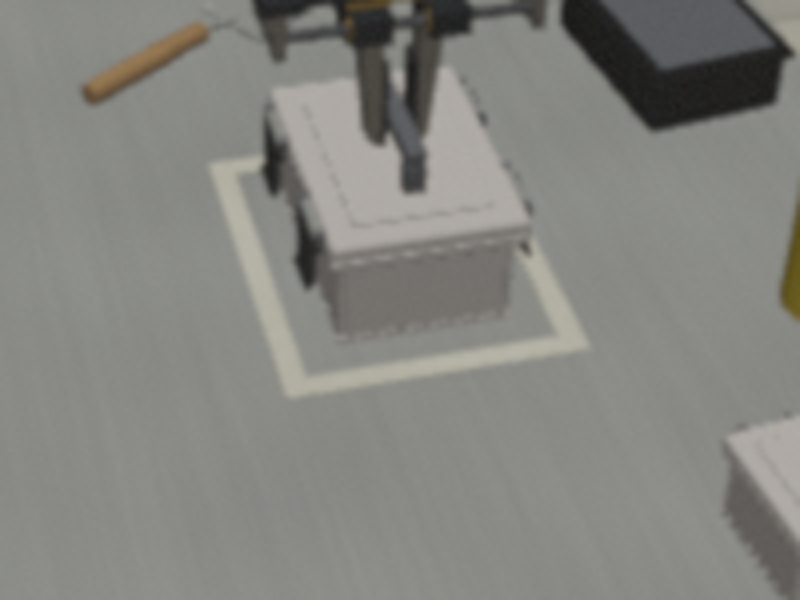

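The side crop shows the tub inside the tape and the clips still down. I'll release, back off and measure.

```bash
python3 - <<'E'
from h import *
bot.set_gripper(.55); p=np.array(bot.current_ee_pos()); bot.line_to([p[0],p[1],.22],max_speed=.12)
bot.goto([0.38,-0.15,0.28],rot(0,'x'))
c=bot.read_camera("top")
k=blobs(c,150,(193,150,265,212))[:,0]; print(k.min(0),k.max(0))
ce,yaw,s=long_axis([ray(c,*q,.086) for q in k]); print(ce,yaw,s)
snap("g",{'side':(200,130,400,280),'top':(150,110,350,260)}); print(bot.current_clock())
E
```

```text
[193 150] [264 201]
[0.57890344 0.1277346 ] 0.010364229 [0.12944656610488892, 0.17923878133296967]
49.2083
```

View pics/side_g.png

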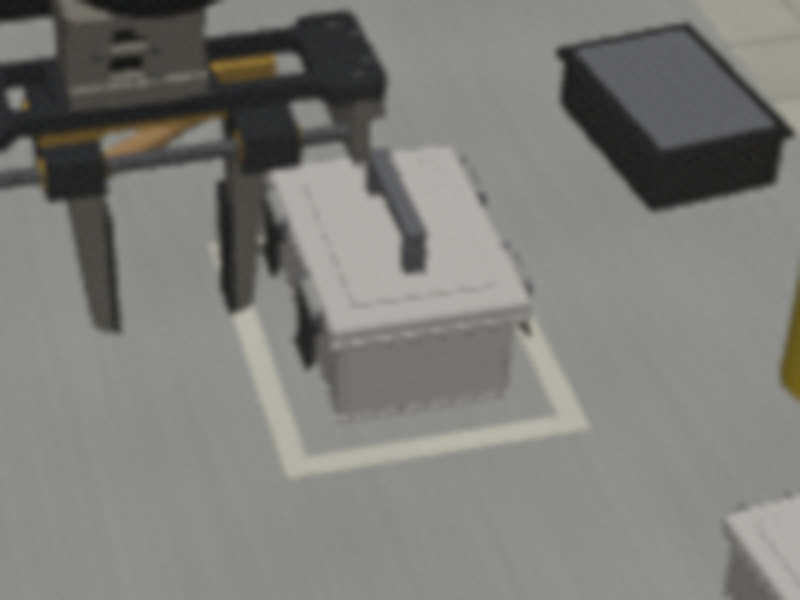

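View pics/top_g.png

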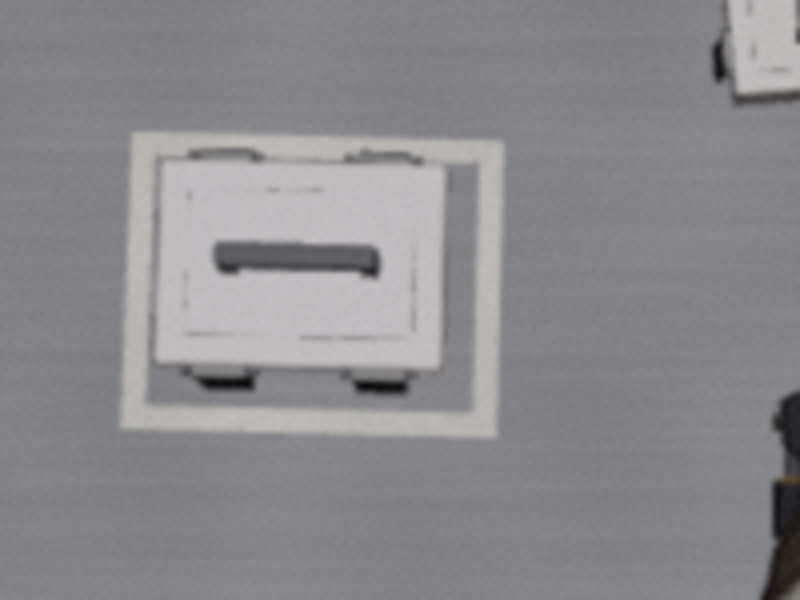

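The clipped ROI biased that reading. I'll take the lid's corners from the top crop instead, at about (160,158), (446,166), (440,370) and (155,362).

```bash
python3 - <<'E'
from h import *
c=bot.read_camera("top")
q=[(150+x/4,110+y/4) for x,y in((160,158),(446,166),(440,370),(155,362))]
ce,yaw,s=long_axis([ray(c,*p,.086) for p in q]); print(ce,yaw,s, ce-[.5778,.1377])
g=c["pixels"]; bo=bot.read_camera("side")
m=np.hypot(*(np.array(bot.current_ee_pos())[:2])); print(m)
bot.hold(.3); cv2.imwrite("pics/top_h.png",bot.read_camera("top")["pixels"]); print(bot.current_clock())
E
```

```text
[0.57756388 0.13646935] -0.0179783 [0.12943410873413086, 0.18064412474632263] [-0.00023612 -0.00123065]
0.40868110108480327
49.6583
```

View pics/top_h.png

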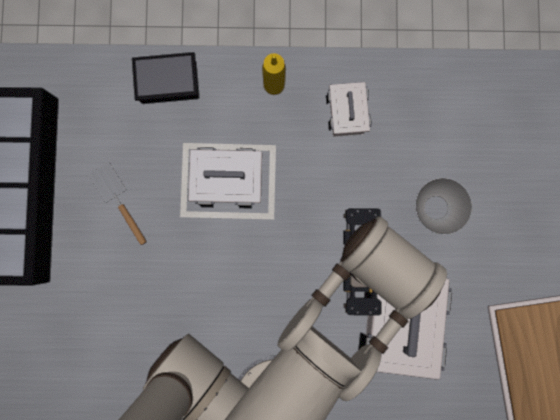

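The top view shows the tub at (225,177), its lid centre within 2 mm of the tape's centre. The bowl (443,206) and spatula (125,210) are where they started, and the gripper is clear.

```bash
python3 - <<'E'
from workcell import bot
print(bot.current_contact_force()); bot.job_done(); print(bot.current_clock())
E
```

```text
[1.30575188 0.44474578 0.57522077]
the job is handed in; nothing more can be done
the job is handed in; nothing more can be done
```

I snapped the four clips down in the order near-left, far-right, near-right, far-left. I then slid the tub by its handle into the taped rectangle, released it, backed off and handed in at about 50 s of the 72 s. No verdict was reported.

**Last checks:**
- **Placing:** the lid centre measured about 1 mm from the tape's centre, with sides within 0.01 rad of parallel. One earlier reading was 10 mm off because its image window was cut short; I replaced it with corners read off the enlarged picture by eye.
- **Clips:** all four looked flat in both views, but I judged this by eye and by push force and did not measure any angle. I pushed far-left a second time because its first push stopped early on a force offset. The second push reached only 2.2 N, under my 3.2 N stop, but the tub shifted about 1 mm, which suggests the clip was on its stop.
- **Tub movement:** the far-right push slid the tub about 4 mm on the counter; I measured it again before the next clip.
- **Bystanders:** the bowl and spatula show at the same pixels as at the start.
- **Robot:** the gripper was clear of everything. The force reading was about 1.5 N, within the noise and offset I saw in free air.

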